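# Vibration check on a bench centrifuge

### The job

First press the centrifuge's lid shut until it snaps past its catch and lies fully home. Then lift the vibration probe out of its stand and hold it with its sprung foot wholly on the round steel disc on the lid, square to the sloping lid, pressing lightly so that the foot is pushed in about half of its travel. Finish while holding it there, with nothing but the probe touching the centrifuge; never press the probe hard, and leave the other things on the bench where they are.

Things in the scene. Friction and masses are not known exactly. Their poses are not given: they have to be found in the camera images.
- centrifuge: compact white bench centrifuge, fixed, 210 deep (x) x 180 wide (y) mm; origin under its centre on the table; its front (low side, grey control panel) looks to its -x, yaw within 0.3 rad. Its deck slopes 15 degrees (0.262 rad) down to the front from the hinge line, 90 mm behind (+x) and 160 mm above the origin. The lid belongs to it
- lid (a joint): lid hinge, rad: 0 fully shut on the sloping deck; grows as the front edge rises, to 1.3. Lid: white slab 180 mm from hinge to front edge, 170 wide, 22 thick (underside in the hinge plane), small grey lip mid-front. Stiff hinge (0.35 N m): stays where left. About 0.06 before shut it meets a sprung catch; about 7 to 15 N near the front edge pushes it through, then it stays at 0
- lid_hinge (a point): middle of the lid's hinge line; axes turn with the lid: x from the front edge towards the hinge, y along the hinge line (a right-hand turn about +y opens the lid), z out of the lid's top face
- lid_press (a point): point on the lid's top face near its front edge, in the middle of its width: a good place to push; (-165, 0, 22) mm from lid_hinge in the lid's axes. Same axes as lid_hinge
- lid_spot (a point): centre of the top of the round steel disc on the lid, 28 mm across, 2 mm proud of the lid's top face; (-75, 48, 24) mm from lid_hinge in the lid's axes: to the left, seen from the robot. Same axes as lid_hinge: z is the outward normal. Not the square steel plate nearer the front edge nor the larger round window
- stand: fixed holder for the probe: black base 90 x 90 x 6 mm, four thin posts, aluminium plate 76 x 76 mm with its top at 72 mm and a 21 mm round hole in the middle; origin under its centre
- probe: grey vibration probe, 140 mm long, about 0.14 kg, upright in the stand. z runs from foot to top; origin on the axis at the end of the free foot. Rubber foot 10 mm across; steel nozzle 18 across, 20 to 60 mm up; black collar 38 across, 60 to 66, resting on the stand's plate; square grip 24 x 24 (faces along its x and y), 66 to 140. Lift straight up: 65 mm clears the plate
- probe_tip (a joint): how far the probe's foot is pushed into the nozzle, m: 0 free, 0.012 fully in; a spring of 350 N/m with 0.7 N preload, so half way (0.006) is 2.8 N and fully in 4.9 N
- probe_foot (a point): centre of the end face of the probe's foot (moves with the foot)
- tube_rack: blue rack with capped tubes, 110 x 75 mm, 60 mm high, loose; bystander, origin under its centre
- wallet: red phone case lying flat, 78 x 150 x 13 mm, loose bystander
- keys: keys with a white fob, about 40 x 120 mm, 9 mm high, loose bystander
- bottle: clear bottle with a cap, 64 mm across, 150 mm high, loose bystander
- beaker: glass beaker, 70 mm across, 90 mm high, loose bystander
- tip_box: grey box with a clear cover, 87 x 122 mm, 72 mm high, loose bystander
- tape: roll of white tape lying flat, 90 mm across, 22 mm high, loose bystander
Mind the look-alikes: they are no part of the job. Leave any yellow look-alike of the stand alone.

How it is judged:
On the way, in this order (a step that is already met when the one before it is completed fails the run):
1. the lid is pressed fully shut past its catch (value of joint lid below 0.015 rad), for 0.2 s.
2. the probe is lifted out of its stand (z of probe in the frame of stand above 0.06 m and contact force between the fingers and probe above 1 N), for 0.1 s.
At the end, for the whole second after the job is handed in: Lid shut within 0.015 rad; gripper holds the probe, foot centre within 9.5 mm of the disc's centre, axis within 0.13 rad of the lid's normal, foot pushed in 2 to 11 mm (0.8 to 6 N), still; neither arm nor fingers touch the centrifuge (value of joint lid below 0.015 rad and distance between probe_foot and lid_spot below 0.0095 m and angle between the z axis of probe and the z axis of lid_spot, either way round below 0.13 rad and angle between probe's own z axis and vertical below 0.6 rad and value of joint probe_tip between 0.002 and 0.011 m and contact force between probe and centrifuge between 0.8 and 6 N and contact force between the fingers and probe above 1 N and contact force between each of the arm, the fingers and centrifuge below 0.3 N and linear speed of probe below 0.02 m/s); the arm keeps its last pose, push and grip.
It fails at once if the probe is pressed hard against the centrifuge (over 15 N) (contact force between probe and centrifuge above 15 N).
It fails at once if the lid is slammed or forced (over 80 N) (contact force between any of the fingers, the arm and centrifuge above 80 N).
It fails at once if another thing on the bench is moved by more than 30 mm (distance of any of tube_rack, wallet, keys, bottle, beaker, tip_box, tape from where it was at the start of the episode above 0.03 m).
It also fails if it takes over 64 s, if anything falls off the work surface, if the arm or the gripper's body presses on something with over 40 N, if the wrist force passes 120 N, or if a joint passes its speed limit or range.

### The arm

A 6-joint arm with a two-finger parallel gripper is mounted at the origin on the work surface. World frame = base frame: x ahead of the robot, y to its left, z up, the work surface at z = 0. Lengths are in m, angles in rad, forces in N, time in s.
With the tool pointing down it reaches from about 0.4 to 0.825 m from the base axis. Payload 7 kg.
Tool frame: the origin (TCP) lies midway between the tips of the shut fingers; the grasp point (between the pads) lies 19 mm behind it; z points along the fingers, y is the line along which they close (so a half turn about z gives the same grasp; the last joint's range is limited). The gripper opens to 88 mm and grips with 3 to 60 N. Pads are 19 mm wide; open, the fingers measure 130 mm over their backs; the gripper's body (78 mm by 193 mm) begins 47 mm behind the grasp point.
Start: joints at [1.587, 0.359, 0.012, 0, -1.224, -0.288], TCP at [0.181, 0.65, 0.227] pointing down, gripper open.
Joint ranges: [-3.07, 3.07], [-1.43, 2.12], [-1.02, 1.25], [-3.03, 1.67], [-3.05, -0], [-3.03, 3.03]. Speed limits (rad/s): [2.39, 2.39, 3.01, 3.14, 3.14, 3.14].

### API

Orientations are given as a rotation vector (axis times angle).
In Python, from bench import monitor, cams, sign_off gives the robot as it stands. The module is installed in compiled form; this text tells all that it offers.
- The arm moves only by the tool move_arm, never from a script. Its argument "commands" is a list of rows, each a list of 7 numbers: the opening, from -1 (shut) to 1 (fully open), then the shift along the tool's x, y, z in units of 40 mm (1.0 is 40 mm), then the turn, a rotation vector about the tool's x, y, z in units of 6 degrees (1.0 is 6 degrees). In form: [[claw, dx, dy, dz, rx, ry, rz], ...]. A call has exactly 8 rows; each row is the pose to reach, as a shift and turn from the pose commanded when the call began, along the tool's axes at that moment; what a row does not reach only later rows make up. A row lasts 1/12 s, in which the tool goes at most 41.7 mm and 7.16 degrees, less where a joint would pass 70% of its speed; a pose out of reach is approached as far as the arm can. A call with a gripper value outside its range is refused whole. The fingers move at their own pace and stop on an object; "force" is the grip in N (left out, the last holds). Time passes only in rows, so rows that repeat a pose let the fingers close, or fill a call up. It gives the time, the measured TCP pose, the force, the opening and the grip force at its end, in the units of the state.
- monitor.get_state(): the state, without advancing time (a new reading comes with each control period).
- cams.get_image(name): name is "scene" or "top" or "wrist"; returns (picture, depth): 384x512x3 uint8, red, green, blue; 384x512 float32, m along the optical axis (not along the pixel's ray), 0 where there is no reading.
- cams.calibration(name): a dict with "fx", "fy", "cx", "cy" (pixels), "k1" (the pictures are not rectified: a ray, as slopes to the right and down, at radius r is drawn at 1 + k1 r^2 times it, then the intrinsics apply), "world_from_camera" (4x4, takes a point from camera to world coordinates). Camera axes: x right, y up, looking along -z (the intrinsics and any distortion apply to the point x, -y, -z); pixel columns grow to the right and rows downward; lengths in m; the calibration is good to about 2 mm. A picture is of the moment at which its call begins: read the wrist's pose just before it. calibration takes no time and is no camera call; for the wrist camera it gives the pose at the moment of the call.
- sign_off(): hands the job in; it is judged then, once.
The state is a dict: "t": time; "q": joint angles; "qvel": joint speeds; "joint_efforts": joint torques, N m; "tcp_pos": TCP position; "tcp_rot": TCP orientation; "force": force on the tool from outside, world axes, zero at the start; "moment": the same for the moment, N m; "opening": finger opening in m; "grip_force": force on a finger pad.
Only numpy, scipy, OpenCV 4.12 (cv2) and the standard library are available. Lean on these libraries where they do the work, as an engineer would, in place of code of your own. Each camera call takes 0.05 s, during which the arm holds its last target. There are 200 camera calls.

## Working session

There is one attempt and no reset: what is moved stays moved. The work goes in short steps, Python scripts to look and compute and a tool call to move; the robot and the scene stay as the last step left them, time stands still between calls to the robot, and variables do not carry over. Pictures are saved under pics/ and viewed, at most 10 in all, crops included, and the job is handed in when it is done.

Besides the shell and the picture viewer there is one more tool, called after "Call:" as name(argument=value, ...) on one line, values as JSON. move_arm: Moves the arm, as the interface text tells. Its arguments: {"type":"object","properties":{"commands":{"type":"array","items":{"type":"array","items":{"type":"number"}}},"force":{"type":"number"}},"required":["commands"]}

```bash
mkdir -p pics
cat > h.py <<'E'
import numpy as np, cv2
from bench import monitor, cams, sign_off
from scipy.spatial.transform import Rotation as R
def grab(n,save=None):
    c=cams.calibration(n); im,d=cams.get_image(n)
    if save: cv2.imwrite(f'pics/{save}.png',im[:,:,::-1]); np.savez(f'pics/{save}.npz',im=im,d=d,**c)
    return im,d,c
def load(s): 
    z=np.load(f'pics/{s}.npz'); return z['im'],z['d'],z
def rays(c,uv):
    uv=np.atleast_2d(uv).astype(float); K=np.array([[c['fx'],0,c['cx']],[0,c['fy'],c['cy']],[0,0,1]])
    p=cv2.undistortPoints(uv[:,None],K,np.array([float(c['k1']),0,0,0]))[:,0]
    return p
def pts(c,uv,d):
    p=rays(c,uv); d=np.asarray(d).reshape(-1,1)
    X=np.hstack([p[:,:1]*d,-p[:,1:]*d,-d]); T=np.array(c['world_from_camera'])
    return X@T[:3,:3].T+T[:3,3]
def cloud(d,c):
    v,u=np.mgrid[:d.shape[0],:d.shape[1]]
    return pts(c,np.c_[u.ravel(),v.ravel()],d.ravel()).reshape(*d.shape,3)
E
python3 - <<'E'
from h import *
a=grab('scene','s0')[0];b=grab('top','t0')[0];w=grab('wrist','w0')[0]
print(monitor.get_state())
for n in('scene','top','wrist'): print(n,cams.calibration(n))
cv2.imwrite('pics/a.png',cv2.resize(a,(800,600))[:,:,::-1]);cv2.imwrite('pics/b.png',cv2.resize(b,(800,600))[:,:,::-1])
E
```

```text
{'t': 0.15, 'q': array([ 1.58710946e+00,  3.59215612e-01,  1.12859662e-02, -2.71284020e-04,
       -1.22412237e+00, -2.88102271e-01]), 'qvel': array([-0.00121709, -0.0033601 ,  0.00207927,  0.00084794,  0.00097813,
        0.00061654]), 'joint_efforts': array([-1.02502665e-03, -5.83277929e+01,  2.93291223e+01,  7.00133353e+00,
        8.79378815e-03, -1.09826397e-04]), 'tcp_pos': array([0.18112691, 0.64985649, 0.22584653]), 'tcp_rot': array([ 3.11134115e+00, -4.25582820e-01, -9.69551436e-05]), 'force': array([-0.36720225,  0.41150724, -0.09069259]), 'moment': array([-0.01323279, -0.03041455,  0.02513945]), 'grip_force': 0.0, 'opening': 0.08787739221378618}
scene {'fx': 430.1146730028212, 'fy': 430.1146730028212, 'cx': 254.3705117099265, 'cy': 191.73650846141354, 'k1': -0.06134521318874295, 'world_from_camera': array([[-0.43866788, -0.73994079,  0.50995894,  1.14126013],
       [ 0.89850274, -0.3508898 ,  0.26375969,  0.33701738],
       [-0.01622716,  0.5739024 ,  0.81876291,  1.13376389],
       [ 0.        ,  0.        ,  0.        ,  1.        ]])}
top {'fx': 435.2564220549477, 'fy': 435.2564220549477, 'cx': 251.8839874614335, 'cy': 184.4169333322783, 'k1': -0.14243260583995945, 'world_from_camera': array([[ 0.00633038,  0.98726876, -0.15893493,  0.29245441],
       [-0.99995218,  0.00743441,  0.00635278,  0.01433655],
       [ 0.00745348,  0.15888711,  0.98726862,  1.41037032],
       [ 0.        ,  0.        ,  0.        ,  1.        ]])}
wrist {'fx': 322.1877223538572, 'fy': 322.1877223538572, 'cx': 254.52966113365912, 'cy': 188.09574884899206, 'k1': -0.03243653191498088, 'world_from_camera': array([[-0.26800865,  0.93261856,  0.24164848,  0.24416459],
       [-0.96341397, -0.26001593, -0.06500184,  0.6330119 ],
       [ 0.00221054, -0.25022858,  0.96818427,  0.38490729],
       [ 0.        ,  0.        ,  0.        ,  1.        ]])}
```

View pics/a.png

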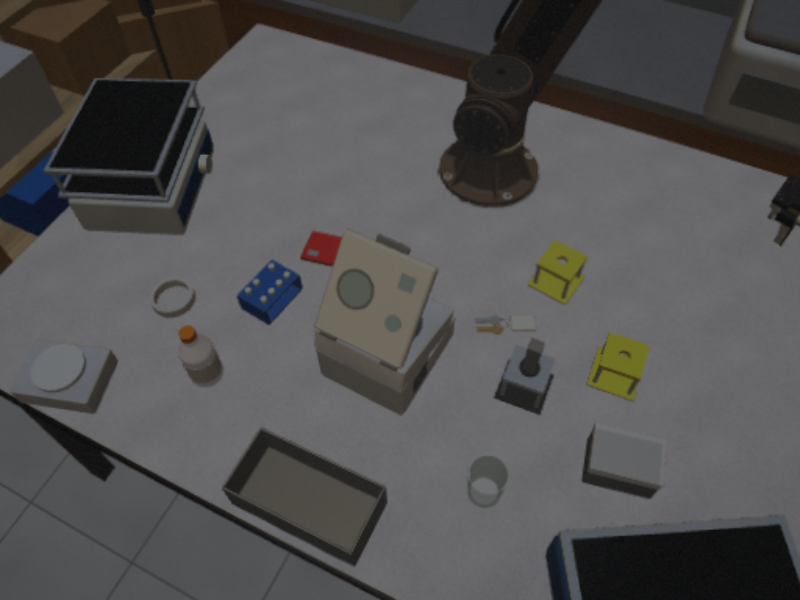

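View pics/b.png

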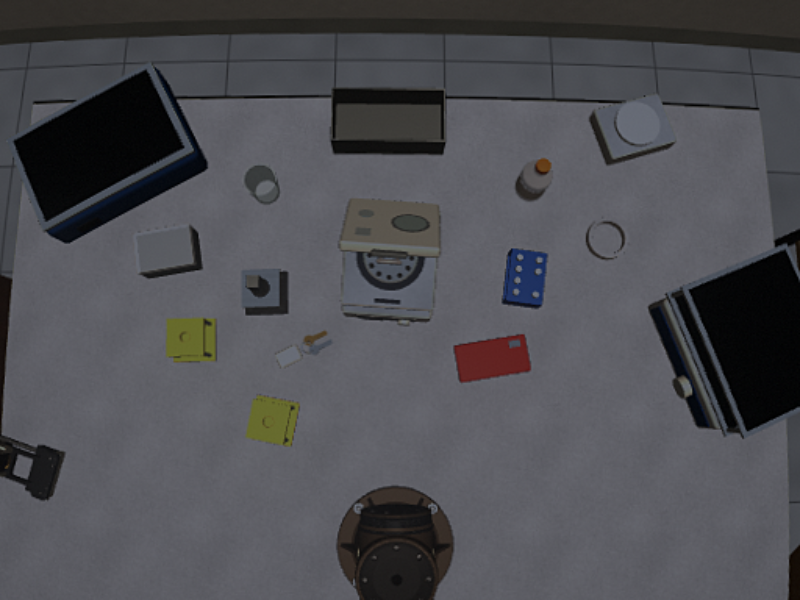

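The scene picture shows the open lid with the round disc at (393,323), the square plate at (407,283) and the window at (355,289). The probe is in the black and aluminium stand at (528,372). The yellow look-alikes, which I'll leave alone, are at (558,272) and (620,365). The aluminium stand fits the description because it holds the probe. I'll confirm with one crop and measure.

Run:
```python
from h import *
im,d,c=load('s0'); it,dt,ct=load('t0')
P=cloud(d,c);Q=cloud(dt,ct)
def crop(im,x0,y0,x1,y1,w=400,h=300): return cv2.convertScaleAbs(cv2.resize(im[y0:y1,x0:x1],(w,h),interpolation=cv2.INTER_CUBIC),alpha=1.6)
g=np.vstack([np.hstack([crop(im,195,140,295,215),crop(im,310,210,370,255)]),np.hstack([crop(it,210,120,290,180),crop(it,145,165,193,201)])])
g=np.ascontiguousarray(g);cv2.imwrite('pics/c.png',g[:,:,::-1])
# lid plane: pixels within lid quad in scene
s=512/800
quad=(np.array([[352,242],[430,268],[400,355],[325,325]])*s).astype(np.int32)
m=np.zeros(d.shape,np.uint8);cv2.fillConvexPoly(m,quad,1)
X=P[(m>0)&(d>0)];
for _ in range(3):
    mu=np.median(X,0);n=np.linalg.svd(X-X.mean(0),full_matrices=False)[2][2];r=(X-X.mean(0))@n;X=X[abs(r)<0.003]
n*=np.sign(-n[0]);print('lid n',n,'tilt from vertical',np.arccos(n[2]),'c',X.mean(0),r.std(),len(X))
for nm,u,v in[('disc',393,323),('win',355,289),('sq',407,283),('lipfront',392,243),('c1',352,235),('c2',436,264),('c3',402,363),('c4',318,327)]:
    o=np.array(c['world_from_camera'])[:3,3];r=pts(c,[[u*s,v*s]],[1.])[0]-o
    print(nm,o+r*((X.mean(0)-o)@n)/(r@n))
# heights near stand/probe
for nm,A in(('scene',P),('top',Q)):
    mm=(A[...,0]>.3)&(A[...,0]<.75)&(A[...,1]>.1)&(A[...,1]<.4)
    Z=A[mm]
    for lo,hi in((.064,.080),(.12,.16)):
        k=Z[(Z[:,2]>lo)&(Z[:,2]<hi)];print(nm,lo,len(k),k.mean(0),np.median(k,0),k.min(0),k.max(0)) if len(k) else None
```

```text
lid n [-0.75066331  0.04862054 -0.6588935 ] tilt from vertical 2.2901431919094195 c [0.60130069 0.02007086 0.2513186 ] 0.0014401406369541076 2741
disc [0.62259972 0.05952408 0.22996437]
win [ 0.60084041 -0.01975571  0.24890414]
sq [0.57627524 0.06252701 0.28296245]
lipfront [0.54068262 0.01957026 0.32034253]
c1 [ 0.54537634 -0.05019642  0.30984691]
c2 [0.54775337 0.09851527 0.31811242]
c3 [0.66142233 0.09383237 0.18826625]
c4 [ 0.65662479 -0.06597391  0.18193968]
scene 0.064 812 [0.52310232 0.2786917  0.07150518] [0.52184154 0.28273111 0.07140176] [0.37399079 0.10001035 0.06410234] [0.74886055 0.39991094 0.07995607]
scene 0.12 197 [0.53699207 0.21370646 0.13822481] [0.52324266 0.2681185  0.13839449] [0.49871627 0.10006539 0.120005  ] [0.62345108 0.28715269 0.15496656]
top 0.064 644 [0.50093454 0.28961751 0.07167402] [0.49181208 0.27640959 0.07162291] [0.37095773 0.10085733 0.0640033 ] [0.74917538 0.39999766 0.0797    ]
top 0.12 128 [0.51371752 0.22534587 0.13991461] [0.50969135 0.26539706 0.14444061] [0.49460539 0.10153369 0.12006855] [0.56892134 0.28474932 0.1578465 ]
```

View pics/c.png

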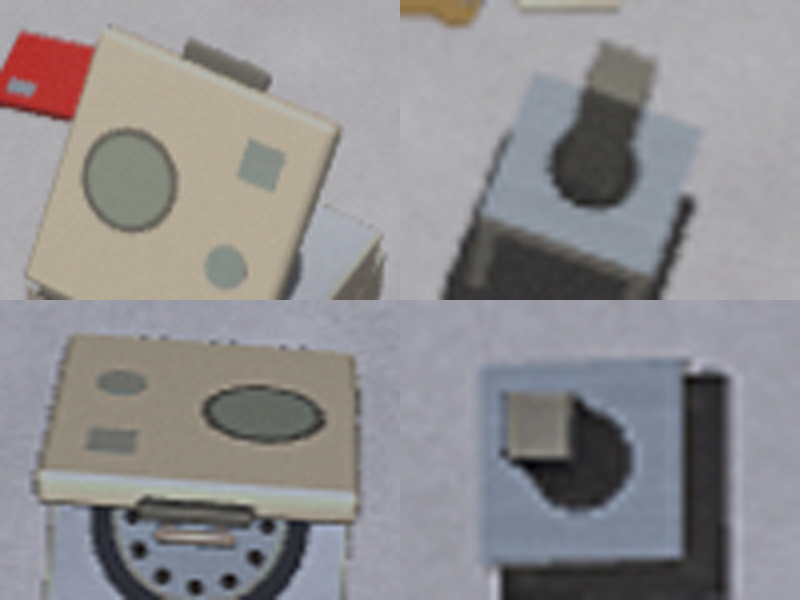

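The enlarged crop confirms it: the small round disc is next to the square plate and away from the big window, and the probe stands in the aluminium stand. Next I compute the lid frame and the pushing arc.

```bash
cat >> h.py <<'E'
def tool_delta(p,Rt=None,st=None):
    "shift (40mm units) and turn (6deg units) from measured pose to target"
    st=st or monitor.get_state(); R0=R.from_rotvec(st['tcp_rot'])
    dp=R0.inv().apply(np.array(p)-st['tcp_pos'])/0.04
    dr=(R0.inv()*Rt).as_rotvec()/np.radians(6) if Rt is not None else np.zeros(3)
    return np.round(np.r_[dp,dr],2)
def down(yaw): return R.from_euler('z',yaw)*R.from_euler('x',np.pi)
E
python3 - <<'E'
from h import *
n=np.array([.75066,-.04862,.65889]);yaw=np.arctan2(n[1],n[0])
z=n;y=np.array([-np.sin(yaw),np.cos(yaw),0]);x=np.cross(y,z);L=np.c_[x,y,z]
disc=np.array([.6226,.0595,.22996])
H=disc-L@[-.075,.048,.022];print('yaw',yaw,'hinge',H,'theta',np.arccos(n[2])+.262)
# check with square/window/edges and deck origin
for nm,p in dict(win=[.60084,-.01976,.2489],sq=[.57628,.06253,.28296],c1=[.54538,-.0502,.30985],c2=[.54775,.0985,.3181],c3=[.6614,.0938,.18827],c4=[.6566,-.066,.18194]).items(): print(nm,L.T@(np.array(p)-H))
H[2]=H[2]
for th in (1.113,.9,.7,.5,.3,.15,.06,0):
    a=.262-th; z=np.array([-np.sin(a)*np.cos(yaw),-np.sin(a)*np.sin(yaw),np.cos(a)]);M=np.c_[np.cross(y,z),y,z]
    p=H+M@[-.165,0,.022]; print(th,p.round(4),'disc',(H+M@[-.075,.048,.024]).round(4))
st=monitor.get_state();print(tool_delta([.64,.02,.42],down(yaw)))
# probe yaw / centre from both views
for s in('s0','t0'):
    im,d,c=load(s);P=cloud(d,c)
    m=(np.hypot(P[...,0]-.505,P[...,1]-.27)<.07)
    for lo,hi in((.069,.075),(.134,.155)):
        k=m&(P[...,2]>lo)&(P[...,2]<hi); q=P[k]
        r=cv2.minAreaRect((q[:,:2]*1000).astype(np.float32));print(s,lo,k.sum(),r,np.median(q[:,2]))
E
```

```text
yaw -0.06467932468831485 hinge [0.65229646 0.00947599 0.15904695] theta 1.1134541155489583
win [-0.1001786  -0.03250071  0.02199842]
sq [-0.14545263  0.04802981  0.02200307]
c1 [-0.18119648 -0.06646168  0.02200616]
c2 [-0.19217677  0.08208058  0.02199127]
c3 [-0.01958794  0.08473609  0.02198861]
c4 [-0.01117699 -0.07504002  0.02198414]
1.113 [0.5603 0.0154 0.2976] disc [0.6241 0.0594 0.2313]
0.9 [0.5331 0.0172 0.275 ] disc [0.6095 0.0603 0.223 ]
0.7 [0.5125 0.0185 0.249 ] disc [0.5978 0.0611 0.2126]
0.5 [0.4975 0.0195 0.2193] disc [0.5883 0.0617 0.2001]
0.3 [0.4886 0.0201 0.1873] disc [0.5815 0.0622 0.1859]
0.15 [0.4862 0.0202 0.1625] disc [0.5783 0.0624 0.1745]
0.06 [0.4866 0.0202 0.1475] disc [0.5773 0.0624 0.1675]
0 [0.4876 0.0201 0.1376] disc [0.5769 0.0625 0.1628]
[ 1.528e+01  1.209e+01 -4.840e+00  1.000e-02  0.000e+00 -1.980e+00]
s0 0.069 399 ((512.6680908203125, 273.62225341796875), (79.7948226928711, 74.33064270019531), 2.1376469135284424) 0.07169277312089672
s0 0.134 101 ((512.8143310546875, 275.48480224609375), (24.300077438354492, 26.552488327026367), 85.74563598632812) 0.15004413186187415
t0 0.069 312 ((507.1622314453125, 272.47796630859375), (77.85918426513672, 75.03704833984375), 4.115612030029297) 0.07184086102075837
t0 0.134 73 ((507.6522216796875, 272.6089782714844), (23.565698623657227, 24.820980072021484), 88.29852294921875) 0.14976895693553471
```

Call:
move_arm(commands=[[-1,1,0.8,-0.6,0,0,-0.4],[-1,1.8,1.4,-1.2,0,0,-0.8],[-1,2.5,2,-2,0,0,-1.2],[-1,3.2,2.5,-2.6,0,0,-1.6],[-1,3.9,3.1,-3.3,0,0,-1.98],[-1,4.6,3.6,-4,0,0,-1.98],[-1,5.3,4.2,-4.5,0,0,-1.98],[-1,6,4.8,-4.84,0,0,-1.98]], force=30)

```text
t: 0.82
tcp_pos: [0.3456, 0.4228, 0.4082]
tcp_rot: [-3.139, 0.1, -0.001]
force: [1.5, -0.5, -0.8]
opening: 0.0398
grip_force: 0.0
```

Run:
```python
from h import *
print(tool_delta([.64,.02,.42],down(-.065)),monitor.get_state()['force'])
```

```text
[ 7.99  9.58 -0.3  -0.01 -0.01  0.01] [ 1.47569685 -0.45335846 -0.82786858]
```

Call:
move_arm(commands=[[-1,0.6,0.75,0,0,0,0],[-1,1.2,1.5,0,0,0,0],[-1,1.8,2.2,0,0,0,0],[-1,2.4,2.9,0,0,0,0],[-1,3,3.6,0,0,0,0],[-1,3.6,4.3,0,0,0,0],[-1,4.2,5,0,0,0,0],[-1,4.8,5.7,0,0,0,0]])

```text
t: 1.48
tcp_pos: [0.5224, 0.1824, 0.4064]
tcp_rot: [-3.14, 0.101, 0.0]
force: [0.4, 1.7, 0.6]
opening: 0.0006
grip_force: 0.0
```

Call:
move_arm(commands=[[-1,0.6,0.7,0,0,0,0],[-1,1.2,1.4,0,0,0,0],[-1,1.8,2.1,0,0,0,0],[-1,2.3,2.7,0,0,0,0],[-1,2.7,3.2,0,0,0,0],[-1,2.8,3.34,0,0,0,0],[-1,2.8,3.34,0,0,0,0],[-1,2.8,3.34,0,0,0,0]])

```text
t: 2.15
tcp_pos: [0.6249, 0.0435, 0.4058]
tcp_rot: [3.14, -0.103, -0.001]
force: [-0.5, 0.0, 0.3]
opening: 0.0007
grip_force: 0.0
```

Run:
```python
from h import *
print(tool_delta([.62,.018,.34],down(-.065)),monitor.get_state()['force'])
```

```text
[-0.08  0.64  1.65  0.    0.01 -0.  ] [-0.51188635  0.028361    0.33516183]
```

Call:
move_arm(commands=[[-1,-0.1,0.2,0.4,0,0,0],[-1,-0.2,0.4,0.9,0,0,0],[-1,-0.3,0.6,1.4,0,0,0],[-1,-0.4,0.64,1.8,0,0,0],[-1,-0.5,0.64,2.2,0,0,0],[-1,-0.6,0.64,2.5,0,0,0],[-1,-0.6,0.64,2.5,0,0,0],[-1,-0.6,0.64,2.5,0,0,0]])

```text
t: 2.82
tcp_pos: [0.5989, 0.0206, 0.3069]
tcp_rot: [3.14, -0.099, 0.0]
force: [0.3, -0.1, 0.2]
opening: 0.0005
grip_force: 0.0
```

Run:
```python
from h import *
for p in([.575,.3],[.545,.277],[.522,.251],[.507,.22],[.497,.188]):print(tool_delta([p[0],.018,p[1]]))
im,d,c=grab('scene','s1');cv2.imwrite('pics/s1c.png',cv2.resize(im[90:270,150:390],(800,600))[:,:,::-1])
```

```text
[-0.59  0.1   0.17  0.    0.    0.  ]
[-1.34  0.15  0.75  0.    0.    0.  ]
[-1.91  0.18  1.4   0.    0.    0.  ]
[-2.29  0.21  2.17  0.    0.    0.  ]
[-2.54  0.22  2.97  0.    0.    0.  ]
```

View pics/s1c.png

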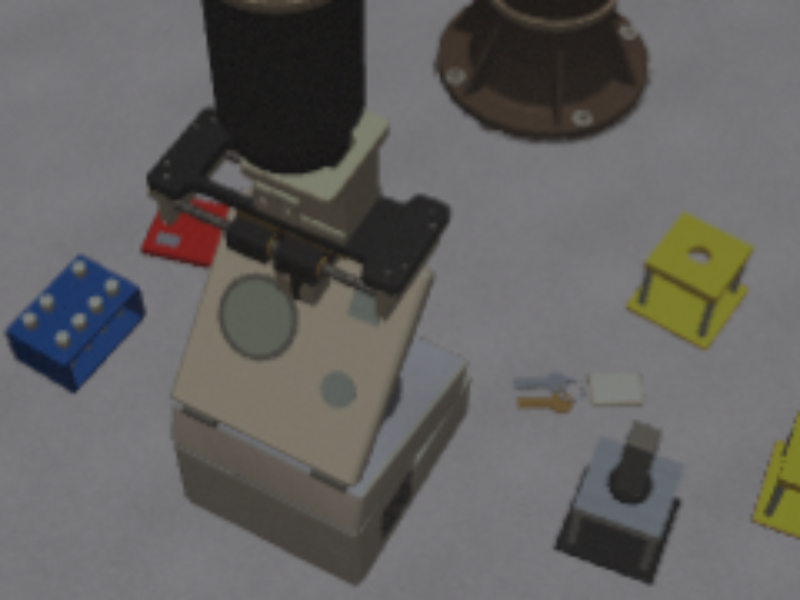

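The shut fingers (300,285 in the crop) hover over the lid's top face near its front edge, between the window and the square plate. I now push along the arc.

Call:
move_arm(commands=[[-1,-0.3,0,0.05,0,0,0],[-1,-0.6,0,0.15,0,0,0],[-1,-0.85,0,0.35,0,0,0],[-1,-1.1,0,0.55,0,0,0],[-1,-1.34,0,0.75,0,0,0],[-1,-1.55,0,0.97,0,0,0],[-1,-1.75,0,1.2,0,0,0],[-1,-1.91,0,1.4,0,0,0]])

```text
t: 3.53
tcp_pos: [0.5238, 0.0252, 0.2517]
tcp_rot: [-3.139, 0.1, -0.005]
force: [0.4, 0.3, 0.0]
opening: 0.0007
grip_force: 0.4
```

Run:
```python
from h import *
for p in([.507,.22],[.497,.188],[.490,.164],[.487,.149],[.487,.14]):print(tool_delta([p[0],.018,p[1]]))
```

```text
[-0.41  0.21  0.79  0.    0.    0.  ]
[-0.66  0.22  1.59  0.    0.    0.  ]
[-0.84  0.24  2.19  0.    0.    0.  ]
[-0.91  0.24  2.56  0.    0.    0.  ]
[-0.91  0.24  2.79  0.    0.    0.  ]
```

Call:
move_arm(commands=[[-1,-0.15,0,0.2,0,0,0],[-1,-0.28,0,0.5,0,0,0],[-1,-0.41,0,0.79,0,0,0],[-1,-0.5,0,1.06,0,0,0],[-1,-0.58,0,1.33,0,0,0],[-1,-0.66,0,1.59,0,0,0],[-1,-0.74,0,1.85,0,0,0],[-1,-0.8,0,2.05,0,0,0]])

```text
t: 4.2
tcp_pos: [0.4916, 0.027, 0.1684]
tcp_rot: [-3.14, 0.1, -0.002]
force: [0.2, -0.0, 0.4]
opening: 0.0004
grip_force: 0.3
```

Run:
```python
from h import *
for p in([.490,.164],[.487,.149],[.487,.14]):print(tool_delta([p[0],.018,p[1]]))
im,d,c=grab('scene','s2');P=cloud(d,c)
# lid tilt: fit points in upper lid region around disc
m=(abs(P[...,0]-.59)<.05)&(abs(P[...,1]-.03)<.06)&(P[...,2]>.15)&(P[...,2]<.25);X=P[m]
for _ in range(3):
    n=np.linalg.svd(X-X.mean(0),full_matrices=False)[2][2];r=(X-X.mean(0))@n;X=X[abs(r)<.004]
n*=np.sign(n[2]);print(n,'theta',np.arctan2(n[0],n[2])+.262,len(X),X.mean(0))
```

```text
[-0.02  0.23  0.11  0.    0.    0.  ]
[-0.1   0.23  0.49  0.    0.    0.  ]
[-0.1   0.23  0.71  0.    0.    0.  ]
[-0.08605632  0.00795483  0.99625852] theta 0.17583436939375424 1295 [0.59176669 0.03088159 0.17622567]
```

Call:
move_arm(commands=[[-1,-0.02,0,0.1,0,0,0],[-1,-0.04,0,0.2,0,0,0],[-1,-0.06,0,0.3,0,0,0],[-1,-0.08,0,0.38,0,0,0],[-1,-0.1,0,0.46,0,0,0],[-1,-0.1,0,0.52,0,0,0],[-1,-0.1,0,0.58,0,0,0],[-1,-0.1,0,0.62,0,0,0]])

```text
t: 4.92
tcp_pos: [0.4885, 0.027, 0.1447]
tcp_rot: [-3.139, 0.1, -0.005]
force: [1.9, -0.4, 3.6]
opening: 0.0005
grip_force: 1.4
```

Call:
move_arm(commands=[[-1,0,0,0.03,0,0,0],[-1,0,0,0.06,0,0,0],[-1,0,0,0.09,0,0,0],[-1,0,0,0.12,0,0,0],[-1,0,0,0.14,0,0,0],[-1,0,0,0.16,0,0,0],[-1,0,0,0.16,0,0,0],[-1,0,0,0.16,0,0,0]])

```text
t: 5.58
tcp_pos: [0.4878, 0.0269, 0.14]
tcp_rot: [3.14, -0.099, 0.003]
force: [-11.1, 1.8, 29.7]
opening: 0.0006
grip_force: 15.9
```

Call:
move_arm(commands=[[-1,0,0,-0.1,0,0,0],[-1,0,0,-0.3,0,0,0],[-1,0,0,-0.7,0,0,0],[-1,0,0,-1.3,0,0,0],[0,0,0,-2,0,0,0],[0,0,0,-2.8,0,0,0],[0,0,0,-3.5,0,0,0],[0,0,0,-4,0,0,0]])

```text
t: 6.25
tcp_pos: [0.4875, 0.0268, 0.2998]
tcp_rot: [-3.139, 0.101, -0.003]
force: [0.1, 0.4, -0.2]
opening: 0.0216
grip_force: 0.0
```

```bash
cat >> h.py <<'E'
def lidfit(P,col=None):
    m=(P[...,0]>.49)&(P[...,0]<.64)&(abs(P[...,1]-.02)<.075)&(P[...,2]>.12)&(P[...,2]<.2);X=P[m]
    for _ in range(4):
        n=np.linalg.svd(X-X.mean(0),full_matrices=False)[2][2];r=(X-X.mean(0))@n;X=X[abs(r)<.003]
    n=n*np.sign(n[2]);print('n',n,'theta',np.arctan2(n[0],n[2])+.262,len(X),X.mean(0),'res',abs(r).mean()); return n,X.mean(0)
E
python3 - <<'E'
from h import *
ims=[]
for s in('scene','top','wrist'):
    im,d,c=grab(s,s+'3');lidfit(cloud(d,c))
    ims.append(im)
a=ims[0][110:270,150:363];b=ims[2]
cv2.imwrite('pics/w3.png',cv2.convertScaleAbs(np.hstack([cv2.resize(a,(400,300)),cv2.resize(b,(400,300))])[:,:,::-1],alpha=1.5))
E
```

```text
n [-0.25304525  0.02155757  0.96721423] theta 0.006112544783777929 1923 [0.56830249 0.0215535  0.15990398] res 0.0011059088364214354
n [-0.24474996  0.01943581  0.96939141] theta 0.014690512825961927 162 [ 0.55210794 -0.03779978  0.15808915] res 0.0013405116384256912
n [-0.25302565  0.01953659  0.96726229] theta 0.006143677022499905 28726 [0.57135263 0.02005316 0.16299685] res 0.0006958177816615364
```

View pics/w3.png

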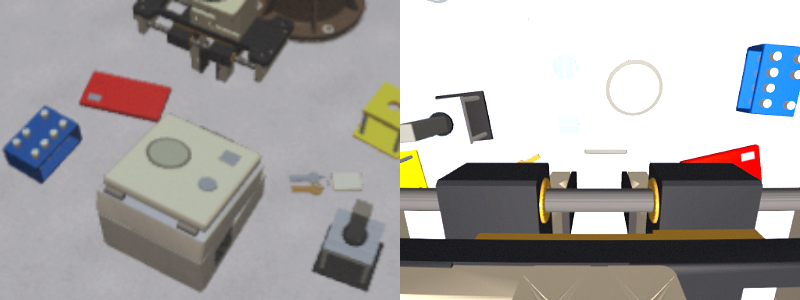

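The lid lies flat (fitted angle about 0.006 rad). The disc shows at (207,184) in the scene crop and at (565,66) in the wrist half. Next I locate the disc precisely in both views and plan the probe approach.

```bash
cat >> h.py <<'E'
def disc_find(s,guess,ell=10,th=None):
    im,d,c=load(s);o=np.array(c['world_from_camera'])[:3,3]
    g=cv2.cvtColor(im,cv2.COLOR_RGB2LAB).astype(float)
    u,v=guess;x0,y0=int(u)-ell,int(v)-ell
    w=g[y0:y0+2*ell+1,x0:x0+2*ell+1]
    bg=np.median(np.r_[w[0],w[-1],w[:,0],w[:,-1]],0);e=np.linalg.norm(w-bg,axis=2)
    k=(e>.5*np.percentile(e,95)).astype(np.uint8)
    n,l,st,ce=cv2.connectedComponentsWithStats(k);i=l[ell,ell] or 1+np.argmax(st[1:,4])
    uv=ce[i]+[x0,y0];print(s,'px',uv,st[i])
    return c,o,uv
def onplane(c,o,uv,n,p0):
    r=pts(c,[uv],[1.])[0]-o;return o+r*((p0-o)@n)/(r@n)
E
python3 - <<'E'
from h import *
for s,g in(('scene3',(150+207*213/400,110+184*160/300)),('wrist3',((565-400)*1.28,66*1.28))):
    im,d,c=load(s);n,p0=lidfit(cloud(d,c))
    c,o,uv=disc_find(s,g,16 if s=='wrist3' else 9);print('disc',onplane(c,o,uv,n,p0+.002*n))
# triangulate
A=[];b=[]
for s in('scene3','wrist3'):
    g={'scene3':(150+207*213/400,110+184*160/300),'wrist3':(165*1.28,66*1.28)}[s]
    c,o,uv=disc_find(s,g,16 if s=='wrist3' else 9);r=pts(c,[uv],[1.])[0]-o;r/=np.linalg.norm(r);M=np.eye(3)-np.outer(r,r);A.append(M);b.append(M@o)
print('tri',np.linalg.solve(sum(A),sum(b)))
print('above probe',tool_delta([.51,.273,.30],down(.05)))
E
```

```text
n [-0.25304525  0.02155757  0.96721423] theta 0.006112544783777929 1923 [0.56830249 0.0215535  0.15990398] res 0.0011059088364214354
scene3 px [260.14285714 207.92063492] [ 4  5 11  8 63]
disc [0.57803948 0.06176072 0.16362304]
n [-0.25302565  0.01953659  0.96726229] theta 0.006143677022499905 28726 [0.57135263 0.02005316 0.16299685] res 0.0006958177816615364
wrist3 px [210.70617284  85.1345679 ] [  0   1  32  32 810]
disc [0.57403576 0.06107446 0.16493788]
scene3 px [260.14285714 207.92063492] [ 4  5 11  8 63]
wrist3 px [210.70617284  85.1345679 ] [  0   1  32  32 810]
tri [0.57488908 0.06112834 0.15900743]
above probe [ 0.16 -6.17 -0.03 -0.01 -0.02 -1.09]
```

Call:
move_arm(commands=[[0.6,-0.3,-0.9,0,0,0,-0.2],[1,-0.6,-1.8,0,0,0,-0.4],[1,-0.9,-2.7,0,0,0,-0.6],[1,-1.2,-3.6,0,0,0,-0.8],[1,-1.5,-4.5,0.1,0,0,-1],[1,-1.83,-5.3,0.3,0,0,-1],[1,-1.83,-6.05,0.5,0,0,-1],[1,-1.83,-6.05,0.5,0,0,-1]])

```text
t: 7.07
tcp_pos: [0.4283, 0.2764, 0.2738]
tcp_rot: [3.138, 0.068, -0.005]
force: [0.2, -0.5, 0.6]
opening: 0.085
grip_force: 0.0
```

Run:
```python
from h import *
im,d,c=grab('wrist','w4');P=cloud(d,c)
im2,d2,c2=load('scene3');P2=cloud(d2,c2)
cv2.imwrite('pics/w4v.png',im[:,:,::-1])
for nm,P in(('w',P),('s',P2)):
    m=(np.hypot(P[...,0]-.51,P[...,1]-.273)<.07)
    for lo,hi in((.069,.075),(.145,.156)):
        q=P[m&(P[...,2]>lo)&(P[...,2]<hi)]
        if len(q)>5: print(nm,lo,len(q),cv2.minAreaRect((q[:,:2]*1000).astype(np.float32)),np.median(q[:,2]))
print(tool_delta([.51,.273,.2],down(.04)))
```

```text
w 0.069 4174 ((508.9815673828125, 274.3568115234375), (76.78491973876953, 76.34937286376953), 2.5108742713928223) 0.07290333445183975
w 0.145 847 ((508.9024353027344, 274.0589904785156), (24.132539749145508, 23.567590713500977), 2.235391139984131) 0.15276167202754415
s 0.069 384 ((513.246337890625, 273.4476623535156), (78.98284912109375, 73.76886749267578), 3.100778579711914) 0.07151053462690038
s 0.145 79 ((512.6416625976562, 274.8060607910156), (26.203845977783203, 23.970481872558594), 2.475675582885742) 0.1509276392889256
[2.04 0.12 1.85 0.03 0.03 0.03]
```

View pics/w4v.png

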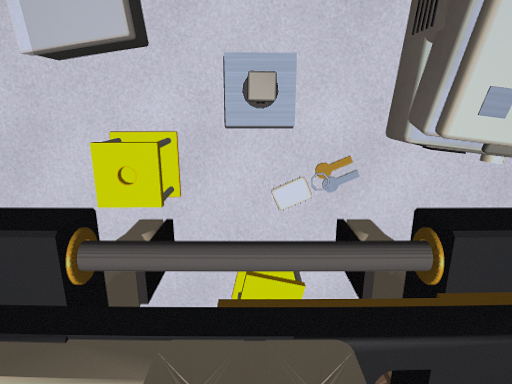

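The probe's grip stands at (262,86) in the aluminium stand, with the yellow look-alikes at (128,175) and (270,285). Its measured position is (0.509, 0.274), yaw 0.04 rad, top at 0.152.

Call:
move_arm(commands=[[1,0.5,0.04,0.3,0,0,0],[1,1,0.08,0.7,0,0,0],[1,1.5,0.12,1.1,0,0,0],[1,2,0.14,1.4,0,0,0],[1,2.01,0.14,1.4,0,0,0],[1,2.01,0.14,1.6,0,0,0],[1,2.01,0.14,1.8,0,0,0],[1,2.01,0.14,1.8,0,0,0]])

```text
t: 7.78
tcp_pos: [0.509, 0.2697, 0.2033]
tcp_rot: [3.14, 0.062, -0.004]
force: [-0.4, 0.1, -0.7]
opening: 0.0878
grip_force: 0.0
```

Run:
```python
from h import *
print(tool_delta([.509,.2741,.103],down(.04)))
```

```text
[ 0.01 -0.11  2.51  0.01  0.02 -0.  ]
```

Call:
move_arm(commands=[[1,0,-0.11,0.4,0,0,0],[1,0,-0.11,0.9,0,0,0],[1,0,-0.11,1.4,0,0,0],[1,0,-0.11,1.8,0,0,0],[1,0,-0.11,2.1,0,0,0],[1,0,-0.11,2.35,0,0,0],[1,0,-0.11,2.51,0,0,0],[1,0,-0.11,2.51,0,0,0]])

```text
t: 8.45
tcp_pos: [0.5094, 0.2748, 0.1039]
tcp_rot: [3.14, 0.064, -0.002]
force: [0.9, -0.2, 0.3]
opening: 0.0875
grip_force: 0.0
```

Call:
move_arm(commands=[[0,0,0,0,0,0,0],[0,0,0,0,0,0,0],[-0.2,0,0,0,0,0,0],[-0.4,0,0,0,0,0,0],[-0.6,0,0,0,0,0,0],[-1,0,0,0,0,0,0],[-1,0,0,0,0,0,0],[-1,0,0,0,0,0,0]], force=30)

```text
t: 9.12
tcp_pos: [0.5102, 0.2751, 0.1048]
tcp_rot: [-3.141, -0.063, -0.0]
force: [-0.3, -0.4, 0.1]
opening: 0.0403
grip_force: 0.0
```

Call:
move_arm(commands=[[-1,0,0,0,0,0,0],[-1,0,0,0,0,0,0],[-1,0,0,0,0,0,0],[-1,0,0,0,0,0,0],[-1,0,0,0,0,0,0],[-1,0,0,0,0,0,0],[-1,0,0,0,0,0,0],[-1,0,0,0,0,0,0]], force=30)

```text
t: 9.78
tcp_pos: [0.5101, 0.2751, 0.1047]
tcp_rot: [3.141, 0.063, -0.0]
force: [0.6, -0.7, -0.9]
opening: 0.0238
grip_force: 30.0
```

Run:
```python
from h import *
s=monitor.get_state();print(s['tcp_pos'],s['opening'],s['grip_force'],s['force'])
```

```text
[0.51009594 0.27509543 0.10467412] 0.023769637477680603 29.999750554561615 [ 0.59254803 -0.66621731 -0.88418893]
```

Call:
move_arm(commands=[[-1,0,0,-0.3,0,0,0],[-1,0,0,-0.8,0,0,0],[-1,0,0,-1.4,0,0,0],[-1,0,0,-2.1,0,0,0],[-1,0,0,-2.9,0,0,0],[-1,0,0,-3.7,0,0,0],[-1,0,0,-4.5,0,0,0],[-1,0,0,-5.4,0,0,0]])

```text
t: 10.45
tcp_pos: [0.5095, 0.2747, 0.3217]
tcp_rot: [3.14, 0.063, -0.002]
force: [0.9, 1.4, -0.7]
opening: 0.0238
grip_force: 30.0
```

Run:
```python
from h import *
s=monitor.get_state();print(s['tcp_pos'],s['opening'],s['grip_force'],s['force'])
# target: foot ideal approach 40 mm above disc along normal, tool z = -n
n=np.array([-.2588*np.cos(-.065),-.2588*np.sin(-.065),.9659]);D=np.array([.577,.062,.163])
zt=-n;res={}
for yaw in(-.065,.04):
    x=np.array([np.cos(yaw),np.sin(yaw),0]);x-=x@zt*zt;x/=np.linalg.norm(x);Rt=R.from_matrix(np.c_[x,np.cross(zt,x),zt])
    print(yaw,tool_delta(D+n*(.0925+.04),Rt), Rt.as_rotvec(), D+n*(.0925+.04))
im,d,c=grab('scene','s5');cv2.imwrite('pics/s5v.png',cv2.resize(im[60:252,190:446],(800,600),interpolation=cv2.INTER_CUBIC)[:,:,::-1])
```

```text
[0.50950906 0.27467474 0.32174022] 0.023833110517921682 29.99979794025421 [ 0.86489418  1.35977188 -0.70468603]
-0.065 [ 0.62  5.29  0.77 -0.13  2.51  1.  ] [ 3.10469794 -0.10093822  0.4087101 ] [0.54278141 0.06422735 0.29098175]
0.04 [ 0.62  5.29  0.77 -0.26  2.5  -0.03] [3.09173407 0.06752639 0.40556664] [0.54278141 0.06422735 0.29098175]
```

View pics/s5v.png

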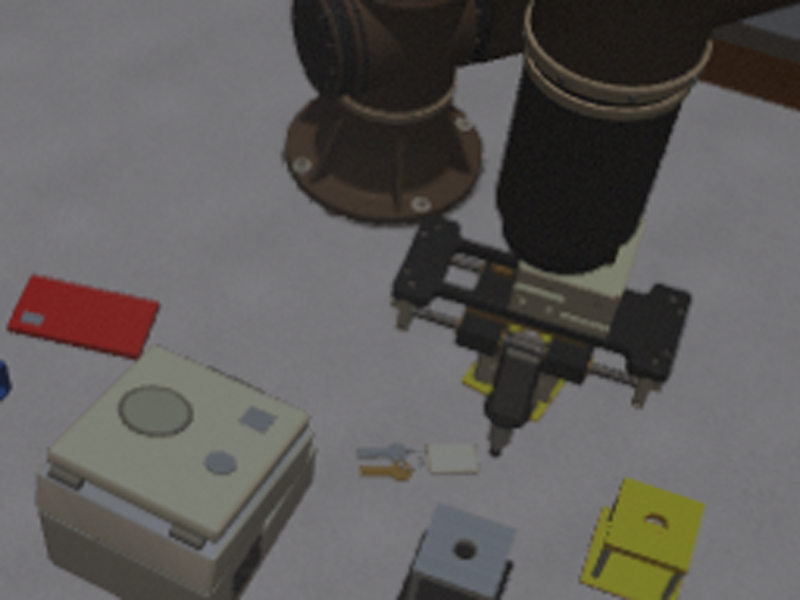

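The probe is out of its stand and held upright, with its foot at (494,452) in the crop. The disc is at (220,463). Now I carry it over the disc, tilted to the lid's normal.

Call:
move_arm(commands=[[-1,0.1,0.5,0,0,0.3,0.1],[-1,0.2,1.1,0,0,0.7,0.3],[-1,0.3,1.8,0,-0.05,1.1,0.45],[-1,0.4,2.5,0,-0.05,1.5,0.6],[-1,0.5,3.2,0,-0.1,1.9,0.75],[-1,0.6,3.9,0.1,-0.1,2.2,0.9],[-1,0.62,4.5,0.3,-0.13,2.51,1],[-1,0.62,5,0.5,-0.13,2.51,1]])

```text
t: 11.17
tcp_pos: [0.5419, 0.0744, 0.3004]
tcp_rot: [3.104, -0.102, 0.414]
force: [-0.6, -0.0, -1.7]
opening: 0.0239
grip_force: 30.0
```

```bash
cat > t.py <<'E'
from h import *
n=np.array([-.2588*np.cos(-.065),-.2588*np.sin(-.065),.9659]);D=np.array([.577,.062,.163])
zt=-n;x=np.array([np.cos(-.065),np.sin(-.065),0]);x-=x@zt*zt;x/=np.linalg.norm(x);RT=R.from_matrix(np.c_[x,np.cross(zt,x),zt])
E
python3 - <<'E'
from t import *
for h in(.04,.02): print(tool_delta(D+n*(.0925+h),RT))
E
```

```text
[-0.02  0.25  0.24 -0.   -0.03 -0.01]
[-0.03  0.25  0.74 -0.   -0.03 -0.01]
```

Call:
move_arm(commands=[[-1,0,0.1,0.1,0,0,0],[-1,0,0.2,0.25,0,0,0],[-1,0,0.25,0.4,0,0,0],[-1,0,0.25,0.55,0,0,0],[-1,0,0.25,0.7,0,0,0],[-1,0,0.25,0.7,0,0,0],[-1,0,0.25,0.7,0,0,0],[-1,0,0.25,0.7,0,0,0]])

```text
t: 11.83
tcp_pos: [0.5498, 0.0663, 0.2737]
tcp_rot: [3.105, -0.1, 0.411]
force: [0.8, 1.5, -1.7]
opening: 0.0238
grip_force: 30.0
```

Run:
```python
from t import *
s=monitor.get_state();R0=R.from_rotvec(s['tcp_rot']);print('tcp',s['tcp_pos'],'force',s['force'],s['opening'])
foot=s['tcp_pos']+R0.apply([0,0,.0925]);print('pred foot',foot,'height',(foot-D)@n, 'lat',RT.inv().apply(foot-D))
print(tool_delta(D+n*(.0925),RT))
def proj(c,X):
    T=np.linalg.inv(np.array(c['world_from_camera']));p=T[:3,:3]@X+T[:3,3];a,b=p[0]/-p[2],-p[1]/-p[2];f=1+float(c['k1'])*(a*a+b*b)
    return np.array([c['fx']*a*f+c['cx'],c['fy']*b*f+c['cy']])
out=[]
for nm,pad,(w,h) in(('scene',(32,24),(400,300)),('wrist',(90,68),(400,300))):
    im,d,c=grab(nm,nm+'6');pf,pd=proj(c,foot),proj(c,D);print(nm,'foot px',pf,'disc px',pd)
    x0,y0=int(max(0,min(pf[0]-pad[0],512-2*pad[0]))),int(max(0,min(pf[1]-pad[1],384-2*pad[1])));k=im[y0:y0+2*pad[1],x0:x0+2*pad[0]]
    print('crop',x0,y0,k.shape);out.append(cv2.resize(k,(w,h),interpolation=cv2.INTER_CUBIC))
cv2.imwrite('pics/v6.png',cv2.resize(cv2.convertScaleAbs(np.hstack(out),alpha=1.3)[:,:,::-1],(800,300)))
```

```text
tcp [0.54984493 0.06628764 0.27374943] force [ 0.81949943  1.4586298  -1.74646489] 0.023837636356685003
pred foot [0.57384777 0.06474008 0.18443135] height 0.021560679735065886 lat [ 0.00233611 -0.00252954 -0.02156134]
[-0.06  0.06  0.54 -0.   -0.01  0.01]
scene foot px [261.80102371 202.8559711 ] disc px [260.39156227 207.7849683 ]
crop 229 178 (48, 64, 3)
wrist foot px [255.27248409 188.70758427] disc px [258.09790757 185.11460527]
crop 165 120 (136, 180, 3)
```

View pics/v6.png

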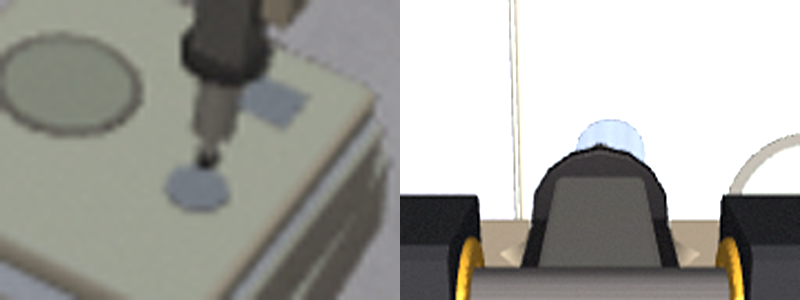

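The foot, at (207,165) in the left crop, hangs just above the disc at (198,188). The wrist half shows the disc about 4 px to the right of the collar centre and slightly towards the robot. I'll shift by that amount and lower the probe, after taking a force baseline.

Call:
move_arm(commands=[[-1,-0.03,0.02,0,0,0,0],[-1,-0.07,0.05,0.05,0,0,0],[-1,-0.11,0.08,0.1,0,0,0],[-1,-0.11,0.08,0.18,0,0,0],[-1,-0.11,0.08,0.26,0,0,0],[-1,-0.11,0.08,0.32,0,0,0],[-1,-0.11,0.08,0.36,0,0,0],[-1,-0.11,0.08,0.36,0,0,0]])

```text
t: 12.6
tcp_pos: [0.5488, 0.0626, 0.2581]
tcp_rot: [3.104, -0.101, 0.41]
force: [-0.3, 0.1, -2.1]
opening: 0.0241
grip_force: 30.0
```

```bash
cat >> t.py <<'E'
def report(k=10):
    F=[]
    for _ in range(k): cams.get_image('top');F.append(monitor.get_state()['force'])
    F=np.array(F);s=monitor.get_state();R0=R.from_rotvec(s['tcp_rot']);foot=s['tcp_pos']+R0.apply([0,0,.0925])
    print('t',s['t'],'F',F.mean(0),'std',F.std(0)/k**.5,'Fn',F.mean(0)@n,'lat/height',RT.inv().apply(foot-D)*1000,'ang',np.arccos(-R0.as_matrix()[:,2]@n),'grip',s['grip_force'],s['opening'])
E
python3 -c "
from t import *
report()"
```

```text
t 13.1 F [-0.05881347  0.16280188 -1.53971129] std [0.18215882 0.09957798 0.13319104] Fn -1.4692816265434123 lat/height [-2.22180824  1.090832   -7.2398577 ] ang 0.007861436598498915 grip 29.999795258045197 0.02402152878803597
```

Call:
move_arm(commands=[[-1,0,0,0.04,0,0,0],[-1,0,0,0.08,0,0,0],[-1,0,0,0.12,0,0,0],[-1,0,0,0.15,0,0,0],[-1,0,0,0.18,0,0,0],[-1,0,0,0.21,0,0,0],[-1,0,0,0.23,0,0,0],[-1,0,0,0.23,0,0,0]])

```text
t: 13.77
tcp_pos: [0.5512, 0.0625, 0.2496]
tcp_rot: [3.105, -0.101, 0.41]
force: [-1.4, 0.3, -0.1]
opening: 0.024
grip_force: 30.0
```

```bash
python3 -c "
from t import *
report()"
```

```text
t 14.2667 F [-1.48672479  0.20414491  0.13623971] std [0.23305472 0.15521984 0.12255637] Fn 0.5189774950617912 lat/height [-2.30783848  1.18954235  2.01298095] ang 0.00782761235529767 grip 29.999700486660004 0.023768048290608933
```

Call:
move_arm(commands=[[-1,0,0,0.01,0,0,0],[-1,0,0,0.02,0,0,0],[-1,0,0,0.03,0,0,0],[-1,0,0,0.04,0,0,0],[-1,0,0,0.05,0,0,0],[-1,0,0,0.06,0,0,0],[-1,0,0,0.06,0,0,0],[-1,0,0,0.06,0,0,0]])

```text
t: 14.93
tcp_pos: [0.5519, 0.0624, 0.2474]
tcp_rot: [3.105, -0.101, 0.411]
force: [-3.1, 0.6, 1.6]
opening: 0.024
grip_force: 30.0
```

Run:
```python
from t import *
report(12)
im,d,c=grab('scene','s8');w,dw,cw=grab('wrist','w8')
lidfit(cloud(d,c))
a=cv2.resize(im[178:226,229:293],(400,300),interpolation=cv2.INTER_CUBIC);b=cv2.resize(w[120:256,165:345],(400,300),interpolation=cv2.INTER_CUBIC)
cv2.imwrite('pics/v8.png',np.hstack([cv2.convertScaleAbs(a,alpha=1.3),b])[:,:,::-1])
```

```text
t 15.5333 F [-2.40080025 -0.6100521   0.95936356] std [0.17227352 0.15940054 0.14179183] Fn 1.536409207368081 lat/height [-2.23155404  1.16491486  4.39503796] ang 0.007842200675549202 grip 29.999781847000122 0.02383879440811498
n [-0.25318769  0.0165897   0.96727492] theta 0.005990088123783988 1720 [0.57426506 0.01813753 0.161635  ] res 0.0010862604710275123
```

View pics/v8.png

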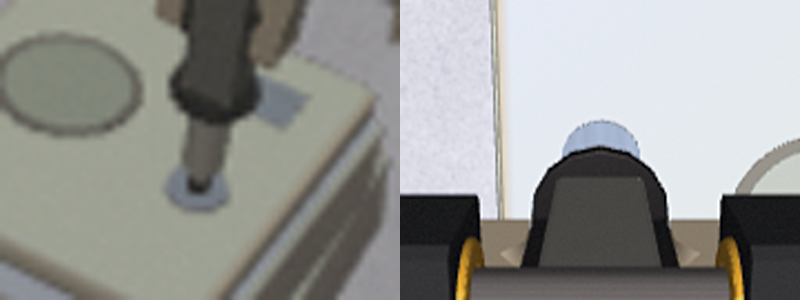

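The foot, at (198,187), sits in the middle of the disc at (198,189). The force change is about 3.0 N, which is roughly 6.6 mm in, and the lid is still shut. I'm handing in.

```bash
python3 -c "
from bench import sign_off
print(sign_off())"
```

```text
the job is handed in; nothing more can be done
None
```

The job is handed in: the lid is shut (about 0.006 rad measured), and the probe is held square on the steel disc with its foot pushed in about 6.6 mm of 12 mm, estimated from a push of about 3 N; the sign-off gave no verdict.

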